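Find the released battery bay by feel and open its cover

ROBOT

A 7-joint arm with a two-finger parallel gripper is mounted at the origin on a cart in front of the work surface, level with it; the furniture and walls round the work are solid. World frame = base frame: x ahead of the robot, y to its left, z up, the work surface at z = 0. Lengths are in m, angles in rad, forces in N, time in s.
With the tool pointing down it reaches from about 0.4 to 0.875 m from the base axis. Payload 6.5 kg.
Tool frame: the origin (TCP) lies between the finger pads; the fingertips stand 25 mm ahead of it and the grasp point (between the pads) lies 6 mm ahead of it; z points along the fingers, y is the direction in which the jaws open and shut (so a half turn about z gives the same grasp; the last joint's range is limited). The gripper opens to 85 mm and grips with 20 to 120 N. Pads are 22 mm wide; open, the fingers measure 114 mm over their backs; the gripper's body (76 mm by 85 mm) begins 54 mm behind the grasp point. The pads swing forward as they close: fully open they stand 13 mm farther back than shut.
Start: joints at [-1.183, 0.536, -0.004, 1.538, 0.003, 1.067, -0.071], TCP at [0.285, 0.584, 0.256] pointing down, gripper open.
Joint ranges: [-2.7, 2.7], [-0.37, 2.16], [-1.27, 1.26], [0.24, 2.4], [-1.31, 4.45], [0.19, 1.91], [-2.76, 2.76]. Speed limits (rad/s): [2.39, 2.39, 3.14, 3.14, 3.14, 3.14, 3.14].

INTERFACE

Orientations are given as a unit quaternion [w, x, y, z].
In Python, from workcell import ctrl gives the robot as it stands. Calls block until the motion is done:
- ctrl.reach(position, orientation): joint-space move of the TCP to a pose.
- ctrl.line_to(position, frame=None, speed=0.15, stop_force=None): straight line of the TCP; frame=None keeps the orientation; speed is the mean speed in m/s. With stop_force (N) it stops when the force on the tool has changed by that much, and returns True; else False.
- ctrl.set_joints(angles): joint-space move.
- ctrl.gripper_to(opening, squeeze=None): opening from 0.0 (shut) to 1.0 (fully open); squeeze is the grip in N (None keeps the last); returns when the fingers have stopped.
- ctrl.wait(seconds).
- ctrl.ik(position, orientation): joint angles nearest the present ones, or None.
- ctrl.state(): the state.
- ctrl.get_image(name): name is "scene" or "top"; returns a dict with "img" (480x640x3 uint8, blue, green, red), "K" (3x3 intrinsics, pixels), "R" (3x3) and "t" (3): a world point X has camera coordinates R X + t. Camera axes: x right, y down, z forward; pixel columns grow to the right and rows downward; lengths in m; the calibration is good to about 2 mm. A picture is of the moment at which its call begins. There is no depth.
A pose or a line that the arm cannot do raises ctrl.IKError and nothing moves.
- ctrl.sign_off(): hands the job in, once; it reports no verdict.
The state is a dict: "time_s": time; "joint_positions": joint angles; "joint_velocities": joint speeds; "tau": joint torques, N m; "ee_pos": TCP position; "orientation": TCP orientation; "ft_force": force on the tool from outside, world axes, zero at the start; "ft_torque": the same for the moment, N m; "width": opening from 0.0 (shut) to 1.0 (fully open).
Only numpy, scipy, OpenCV 4.12 (cv2) and the standard library are available. Lean on these libraries where they do the work, as an engineer would, in place of code of your own. Each camera call takes 0.05 s, during which the arm holds its last target. There are 200 camera calls.

TASK

The bench charger's display is dead, so nobody can see which one of its four battery bays has been unlocked: press the black ribbed thumb end of the covers one after another with a light fingertip until you find the one that rocks, its front edge lifting. Then push that cover over with the outside of the fingers until it stands fully open against its stop, so that the battery can be taken out later. Do not grip or squeeze any cover, leave the locked covers shut, and do not disturb the jar standing on the charger, the tape roll or the screwdriver.

Things in the scene. Friction and masses are not known exactly. Their poses are not given: they have to be found in the camera images.
- charger: Bench charger, a grey metal box 190 mm deep (its x axis, away from the robot), 368 mm wide (y, to the left), 66 mm high, fixed to the desk, turned up to 0.22 rad. Origin: centre of its underside. Four white covers, all alike, lie flush in its top, 8 mm apart; the right-hand 68 mm is a control strip with dead display, keys and a small jar on it.
- cover_1 (a joint): Hinge of the left-most cover (counted from the left), rad: 0 shut and flush, growing as the thumb end sinks and the front edge rises, 1.70 at its stop. The covers are 66 mm wide (y), 5 mm thick, on a crosswise hinge pin at charger x = +36 mm, z = +63.5 mm. Towards the robot they reach 118 mm from the pin (front edge), away from it 44 mm (thumb end over a 50 mm deep well).
- cover_1_pad (a point): Middle of the left-most cover's black ribbed thumb pad (34 x 56 mm), on its upper face, 26 mm behind the hinge pin; moves with the cover. Charger frame when shut: x +62, y +143, z +66 mm.
- cover_2 (a joint): Hinge of the second cover (counted from the left), rad: 0 shut and flush, growing as the thumb end sinks and the front edge rises, 1.70 at its stop. Three covers stand on a raised lock plunger under the thumb end and give less than 0.05 rad; under the fourth, drawn anew each time, it has dropped and the thumb end sinks freely into the well at about 4 N.
- cover_2_pad (a point): Middle of the second cover's black ribbed thumb pad (34 x 56 mm), on its upper face, 26 mm behind the hinge pin; moves with the cover. Charger frame when shut: x +62, y +69, z +66 mm.
- cover_3 (a joint): Hinge of the third cover (counted from the left), rad: 0 shut and flush, growing as the thumb end sinks and the front edge rises, 1.70 at its stop. The hinge is stiff (0.06 N m), so a cover stays at the angle where it is left. Pressing on the front part, before the pin, moves no cover.
- cover_3_pad (a point): Middle of the third cover's black ribbed thumb pad (34 x 56 mm), on its upper face, 26 mm behind the hinge pin; moves with the cover. Charger frame when shut: x +62, y -5, z +66 mm.
- cover_4 (a joint): Hinge of the right-most cover (counted from the left), rad: 0 shut and flush, growing as the thumb end sinks and the front edge rises, 1.70 at its stop. Locked and released covers look the same.
- cover_4_pad (a point): Middle of the right-most cover's black ribbed thumb pad (34 x 56 mm), on its upper face, 26 mm behind the hinge pin; moves with the cover. Charger frame when shut: x +62, y -79, z +66 mm.
- grease_jar: Small jar, red cap, 33 mm across, 28 mm high, loose on the near half of the charger's control strip. Origin: centre of its underside. Not to be disturbed.
- kapton: Roll of amber tape, 60 mm across, 12 mm high, lying loose on the desk to the left of the charger. Origin: centre of its underside. Not to be disturbed.
- driver_yellow: Yellow precision screwdriver, 168 mm long, 12 mm high, lying loose on the desk to the left of the charger. Origin: middle of its length, underside. Not to be disturbed.

How it is judged:
On the way:
1. the released cover rocks under a fingertip: its thumb end is pressed down and its front edge lifts (0.15 rad) (((value of joint cover_1 between 0.15 and 1.2 rad and contact force between the fingers and cover_1 above 0.3 N) or (value of joint cover_2 between 0.15 and 1.2 rad and contact force between the fingers and cover_2 above 0.3 N) or (value of joint cover_3 between 0.15 and 1.2 rad and contact force between the fingers and cover_3 above 0.3 N) or (value of joint cover_4 between 0.15 and 1.2 rad and contact force between the fingers and cover_4 above 0.3 N))), for 0.05 s.
At the end, for the whole second after the job is handed in: The released cover stands open at 1.5 rad or more (stop at 1.70) and at rest; the other three covers are shut (under 0.08 rad); the jar, tape roll and screwdriver are within 20 mm of where they were (((value of joint cover_1 above 1.5 rad and value of joint each of cover_2, cover_3, cover_4 below 0.08 rad and velocity of joint cover_1 between -0.05 and 0.05 rad/s) or (value of joint cover_2 above 1.5 rad and value of joint each of cover_1, cover_3, cover_4 below 0.08 rad and velocity of joint cover_2 between -0.05 and 0.05 rad/s) or (value of joint cover_3 above 1.5 rad and value of joint each of cover_1, cover_2, cover_4 below 0.08 rad and velocity of joint cover_3 between -0.05 and 0.05 rad/s) or (value of joint cover_4 above 1.5 rad and value of joint each of cover_1, cover_2, cover_3 below 0.08 rad and velocity of joint cover_4 between -0.05 and 0.05 rad/s)) and not (distance of grease_jar from where it was at the start of the episode above 0.02 m) and not (distance of kapton from where it was at the start of the episode above 0.02 m) and not (distance of driver_yellow from where it was at the start of the episode above 0.02 m)); the robot touches nothing.
It fails at once if a cover is forced (more than 70 N between fingers and cover) (contact force between the fingers and cover_1 above 70 N or contact force between the fingers and cover_2 above 70 N or contact force between the fingers and cover_3 above 70 N or contact force between the fingers and cover_4 above 70 N).
It fails at once if a cover is pinched: it lies between the finger pads ((z of the grasp point in the frame of cover_1 between -0.004 and 0.004 m and x of the grasp point in the frame of cover_1 between -0.118 and 0.044 m and y of the grasp point in the frame of cover_1 between -0.033 and 0.033 m and contact force between the fingers and cover_1 above 0.3 N) or (z of the grasp point in the frame of cover_2 between -0.004 and 0.004 m and x of the grasp point in the frame of cover_2 between -0.118 and 0.044 m and y of the grasp point in the frame of cover_2 between -0.033 and 0.033 m and contact force between the fingers and cover_2 above 0.3 N) or (z of the grasp point in the frame of cover_3 between -0.004 and 0.004 m and x of the grasp point in the frame of cover_3 between -0.118 and 0.044 m and y of the grasp point in the frame of cover_3 between -0.033 and 0.033 m and contact force between the fingers and cover_3 above 0.3 N) or (z of the grasp point in the frame of cover_4 between -0.004 and 0.004 m and x of the grasp point in the frame of cover_4 between -0.118 and 0.044 m and y of the grasp point in the frame of cover_4 between -0.033 and 0.033 m and contact force between the fingers and cover_4 above 0.3 N)).
It fails at once if the jar on the charger is lifted or shifted by more than 20 mm (distance of grease_jar from where it was at the start of the episode above 0.02 m).
It fails at once if the tape roll is lifted or shifted by more than 20 mm (distance of kapton from where it was at the start of the episode above 0.02 m).
It fails at once if the screwdriver is lifted or shifted by more than 20 mm (distance of driver_yellow from where it was at the start of the episode above 0.02 m).
It also fails if it takes over 51 s, if anything falls off the work surface, if the arm or the gripper's body presses on something with over 40 N, if the wrist force passes 120 N, or if a joint passes its speed limit or range.

## Working session

There is one attempt and no reset: what is moved stays moved. The work goes in short steps, each a Python script; the robot and the scene stay as the last script left them, time stands still between calls to the robot, and variables do not carry over. Pictures are saved under pics/ and viewed, about 8 in all and at most 12, crops included, and the job is handed in when it is done.

```bash
mkdir -p pics; ls; python3 - <<'E'
from workcell import ctrl
import cv2,numpy as np
for n in("top","scene"):
    d=ctrl.get_image(n); cv2.imwrite(f"pics/{n}0.png",d["img"]); np.savez(f"{n}.npz",K=d["K"],R=d["R"],t=d["t"])
    print(n,-d["R"].T@d["t"],d["K"][0,0])
s=ctrl.state(); print(s)
E
```

```text
pics
top [0.43013736 0.13659174 0.93521373] 465.39140984985613
scene [ 0.2463896  -0.49425032  0.7513161 ] 575.1821898247442
{'time_s': 0.1, 'joint_positions': array([-1.18327376,  0.5371334 , -0.00444265,  1.53878983,  0.00259326,
        1.06731071, -0.07119837]), 'joint_velocities': array([-0.00062921, -0.00072115, -0.00153315, -0.00379716, -0.00137298,
       -0.00077339,  0.00106657]), 'tau': array([ 2.00676077e-03, -5.84556842e+01,  1.05185185e+00, -2.59778917e+01,
        1.26910151e-02,  4.49187326e-03, -3.20116690e-06]), 'ee_pos': array([0.28467205, 0.58373902, 0.25546672]), 'orientation': array([-1.28620776e-04,  2.24884419e-01,  9.74385103e-01, -8.07582395e-04]), 'ft_force': array([ 0.41618804, -0.38346281, -0.09047143]), 'ft_torque': array([-0.0722552 ,  0.07034134,  0.00524355]), 'width': 0.998848706297032}
```

View pics/top0.png

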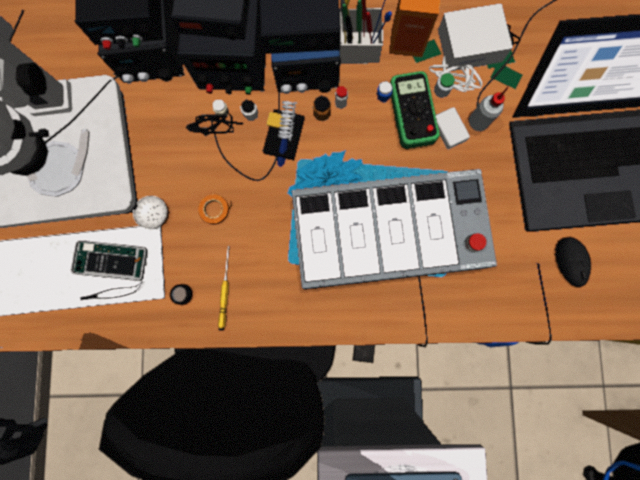

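View pics/scene0.png

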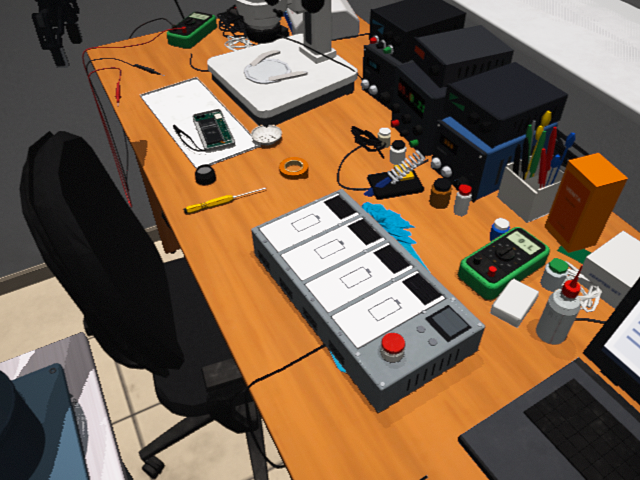

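The top view shows the charger with pads near (314,202), (353,198), (391,194) and (428,190), the jar at (477,242), tape at (214,208) and screwdriver at (224,300). The scene view agrees. Next I fit the charger pose from the pad centroids in both cameras.

```bash
cat > fit.py <<'E'
import cv2,numpy as np
from scipy.optimize import least_squares
pads=np.array([[.062,y,.066] for y in(.143,.069,-.005,-.079)])
corn=np.array([[x,y,.066] for x in(-.095,.095) for y in(.184,-.184)])
def W(p,P):
    c,s=np.cos(p[2]),np.sin(p[2]); return np.c_[p[0]+c*P[:,0]-s*P[:,1],p[1]+s*P[:,0]+c*P[:,1],P[:,2]]
def proj(d,X):
    q=(X@d["R"].T+d["t"])@d["K"].T; return q[:,:2]/q[:,2:]
def cents(img,guess):
    g=cv2.cvtColor(img,cv2.COLOR_BGR2GRAY); n,l,st,c=cv2.connectedComponentsWithStats((g<70).astype(np.uint8))
    out=[]
    for u in guess:
        i=min([i for i in range(1,n) if 80<st[i,4]<2000],key=lambda i:np.hypot(*(c[i]-u))); out.append(c[i]); print(np.round(c[i],1),st[i,4])
    return np.array(out)
E
python3 - <<'E'
from fit import *
D={n:np.load(n+".npz") for n in("top","scene")}
o={"top":cents(cv2.imread("pics/top0.png"),[(314,202),(353,198),(391,194),(428,190)]),
"scene":cents(cv2.imread("pics/scene0.png"),[(341,206),(367,231),(395,259),(424,289)])}
for ns in(["top"],["scene"],["top","scene"]):
    r=least_squares(lambda p:np.concatenate([(proj(D[n],W(p,pads))-o[n]).ravel() for n in ns]),[.55,.1,.1])
    print(ns,r.x,np.abs(r.fun).max()); p=r.x
np.save("pose.npy",p)
print(W(p,pads)); print({n:proj(D[n],W(p,corn)).round() .tolist()for n in D})
# loose objects from top
d=D["top"]
for nm,uv,z in(("jar",(477,242),.094),("tape",(214,208),.012),("drv",(224,300),.006)):
    ray=d["R"].T@np.linalg.inv(d["K"])@np.r_[uv,1]; C=-d["R"].T@d["t"]; print(nm,C+ray*(z-C[2])/ray[2])
E
```

```text
[314.2 203.5] 431
[352.5 199.1] 439
[391.1 194.9] 434
[429.2 190.5] 436
[339.6 206.7] 387
[364.3 231.3] 429
[391.8 258.5] 517
[421.6 288.3] 584
['top'] [0.56684486 0.0089041  0.09628139] 0.15689505275787496
['scene'] [0.56773834 0.00949944 0.09621665] 0.15763793480635968
['top', 'scene'] [0.56728138 0.00910155 0.09647355] 0.35919136097442106
[[ 0.61521875  0.15740869  0.066     ]
 [ 0.62234673  0.08375279  0.066     ]
 [ 0.6294747   0.01009689  0.066     ]
 [ 0.63660268 -0.06355901  0.066     ]]
{'top': [[301.0, 288.0], [497.0, 265.0], [291.0, 189.0], [481.0, 168.0]], 'scene': [[250.0, 228.0], [381.0, 391.0], [342.0, 188.0], [487.0, 326.0]]}
jar [ 0.53189254 -0.13908551  0.094     ]
tape [0.62086595 0.3608121  0.012     ]
drv [0.43631794 0.33946902 0.006     ]
```

```bash
cat > arm.py <<'E'
from fit import *
from workcell import ctrl
p=np.load("pose.npy"); f=p[2]/2
QS=[np.array([0,-np.sin(f),np.cos(f),0]),np.array([0,np.cos(f),np.sin(f),0])]
Q=QS[0]
Y=[.143,.069,-.005,-.079]
def at(x,y,tip): return W(p,np.array([[x,y,tip+.025]]))[0]
E
python3 - <<'E'
from arm import *
for q in QS: print([ctrl.ik(at(.066,y,z),q) is not None for y in Y for z in(.04,.2)], ctrl.ik(at(.066,0,.1),q))
ctrl.gripper_to(0.0)
ctrl.reach(at(.066,Y[0],.12),Q)
for i,y in enumerate(Y):
    ctrl.line_to(at(.066,y,.078),speed=.15)
    hit=ctrl.line_to(at(.066,y,.056),speed=.03,stop_force=12)
    s=ctrl.state(); print(i+1,hit,s["ee_pos"][2]-.025,s["ft_force"].round(1),s["time_s"])
    if not hit: break
    ctrl.line_to(at(.066,y,.085),speed=.1)
E
```

```text
[True, True, True, True, True, True, True, True] [-0.13347056  0.66465993  0.05411979  1.67793255 -0.04651552  0.80025227
  1.60882556]
[True, True, True, True, True, True, True, True] [-0.52463996  0.75859843  0.63645611  1.70318836 -0.56396787  0.87083704
 -1.11971308]
1 True 0.06565770930701365 [-1.8 -1.6  8.3] 3.8
2 False 0.05577583836986446 [-0.1  1.   0. ] 5.675
```

```bash
python3 - <<'E'
from arm import *
hit=ctrl.line_to(at(.066,Y[1],.042),speed=.04,stop_force=20)
s=ctrl.state(); print(hit,s["ee_pos"]-at(.066,Y[1],.042),s["ft_force"].round(1),s["time_s"])
cv2.imwrite("pics/s1.png",ctrl.get_image("scene")["img"][100:420,180:560])
E
```

```text
False [-0.00021963 -0.000138   -0.0003582 ] [ 1.  -0.6  0.4] 6.175
```

View pics/s1.png

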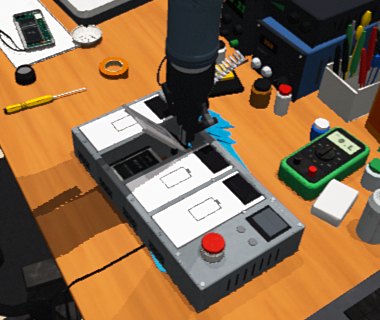

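Cover 2 has rocked: the battery shows at crop (135,165) and the raised front is near (140,120). I'll confirm contact with a small extra press, then retreat and push it over from the front.

```bash
python3 - <<'E'
from arm import *
y=Y[1]
hit=ctrl.line_to(at(.066,y,.038),speed=.02,stop_force=2)
s=ctrl.state(); print(hit,s["ee_pos"][2]-.025,s["ft_force"].round(1))
ctrl.line_to(at(.066,y,.21),speed=.15)
ctrl.line_to(at(-.11,y,.21),speed=.2)
cv2.imwrite("pics/s2.png",ctrl.get_image("scene")["img"][100:420,180:560])
print(ctrl.state()["time_s"])
E
```

```text
True 0.03977063096272266 [1.6 0.4 0.8]
8.8
```

View pics/s2.png

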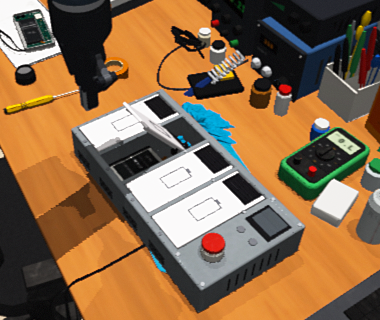

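```bash
python3 - <<'E'
from arm import *
y=Y[1]
ctrl.line_to(at(-.11,y,.13),speed=.15)
hit=ctrl.line_to(at(.045,y,.13),speed=.08,stop_force=12)
s=ctrl.state(); d=s["ee_pos"][:2]-p[:2]; print(hit,d@[np.cos(p[2]),np.sin(p[2])],s["ft_force"].round(1),s["time_s"])
cv2.imwrite("pics/s3.png",ctrl.get_image("scene")["img"][100:420,180:560])
E
```

```text
True -0.026598609178009245 [-4.3 -0.4  9.3] 10.5833
```

View pics/s3.png

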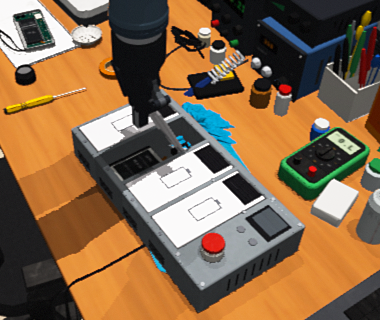

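```bash
python3 - <<'E'
from arm import *
y=Y[1]
ctrl.line_to(at(-.10,y,.13),speed=.15)
im=ctrl.get_image("scene")["img"]; D=np.load("scene.npz")
for th,c in((.8,(255,0,0)),(.95,(0,255,0)),(1.1,(0,0,255))):
    e=W(p,np.array([[.036-.118*np.cos(th),y+s*.033,.0635+.118*np.sin(th)] for s in(-1,1)])); uv=proj(D,e); print(th,uv.round())
    cv2.line(im,*[tuple(int(v) for v in q) for q in uv],c,1)
cv2.imwrite("pics/s4.png",cv2.resize(im[140:340,230:450],None,fx=3,fy=3)); print(ctrl.state()["ft_force"])
E
```

```text
0.8 [[321. 234.]
 [297. 209.]]
0.95 [[328. 225.]
 [305. 200.]]
1.1 [[337. 217.]
 [313. 192.]]
[-0.31162354 -0.22524885 -0.94112891]
```

View pics/s4.png

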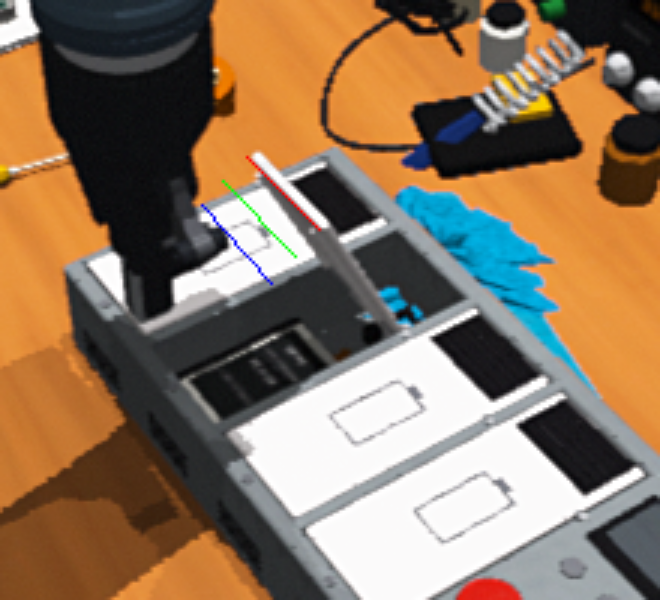

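The cover edge lies on the 1.1 rad line. It had caught on the finger linkage, so I'll push again with the tip higher.

```bash
python3 - <<'E'
from arm import *
y=Y[1]
ctrl.line_to(at(-.08,y,.157),speed=.15)
hit=ctrl.line_to(at(.045,y,.157),speed=.06,stop_force=10)
s=ctrl.state(); d=s["ee_pos"][:2]-p[:2]; print(hit,d@[np.cos(p[2]),np.sin(p[2])],s["ft_force"].round(1),s["time_s"])
ctrl.line_to(at(-.06,y,.157),speed=.15)
im=ctrl.get_image("scene")["img"]; D=np.load("scene.npz")
for th,c in((1.5,(255,0,0)),(1.7,(0,0,255))):
    e=W(p,np.array([[.036-.118*np.cos(th),y+s*.033,.0635+.118*np.sin(th)] for s in(-1,1)])); uv=proj(D,e)
    cv2.line(im,*[tuple(int(v) for v in q) for q in uv],c,1)
cv2.imwrite("pics/s5.png",cv2.resize(im[140:340,230:450],None,fx=3,fy=3))
E
```

```text
True 0.035143351826711036 [-1.   1.4  1.6] 13.4333
```

View pics/s5.png

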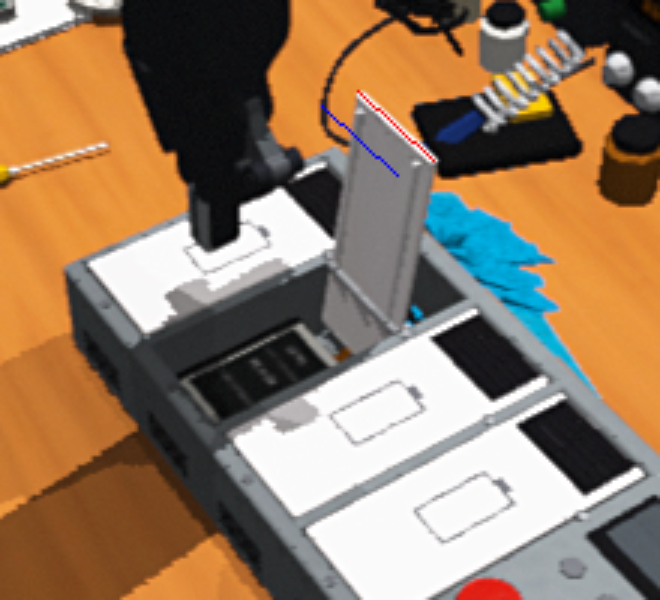

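The cover stands at the 1.7 rad line and the other covers are flush. I'll raise the arm clear and hand in.

```bash
python3 - <<'E'
from arm import *
ctrl.line_to(at(-.10,Y[1],.24),speed=.15)
ctrl.wait(.5)
im=ctrl.get_image("scene")["img"]; a=cv2.imread("pics/scene0.png")
for n,(x,y,w,h) in dict(jar=(375,325,36,42),tape=(276,152,36,30),drv=(180,184,90,34)).items():
    print(n,cv2.absdiff(im,a)[y:y+h,x:x+w].mean().round(2))
s=ctrl.state(); print(s["time_s"],s["ft_force"].round(1)); ctrl.sign_off()
E
```

```text
jar 8.63
tape 48.72
drv 9.03
15.5833 [0.4 0.3 0.2]
the job is handed in; nothing more can be done
```

I found the unlocked bay and opened its cover: it is cover 2, second from the left. The job was handed in at 15.6 s.

- **Finding it:** A light press on cover 1 was stopped at the surface with about 8 N on the tool, so it is locked. Cover 2 sank freely and its front edge lifted. Covers 3 and 4 were not pressed.
- **Opening it:** The first push with the closed fingers stopped at about 1.1 rad, probably because the cover edge caught on the finger linkage. I backed off, raised the fingertips and pushed again until the cover met its stop.
- **Last checks:** In the picture, the cover's edge lies on the line I drew for 1.70 rad and the other three covers look shut. The tool force was about 0.5 N with the arm clear.
- **Inconclusive check:** I compared the final image with the first around each loose item. The jar and screwdriver areas changed little (mean difference about 9 of 255), but the tape roll's area changed a lot (about 49). The arm was partly in front of the tape in earlier views, and none of its moves went near the roll. That is the likely cause, but I did not confirm it in a picture before handing in.

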